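# Slide the pendant tray into its counter track and close it with the board

## Robot

A 6-joint arm with a two-finger parallel gripper is mounted at the origin on the work surface. World frame = base frame: x ahead of the robot, y to its left, z up, the work surface at z = 0. Lengths are in mm, angles in rad, forces in N, time in s.
With the tool pointing down it reaches from about 350 to 775 mm from the base axis. Payload 7.3 kg.
Tool frame: the origin (TCP) lies at the very end of the fingers, on their centre line; the grasp point (between the pads) lies 19 mm behind it; z points along the fingers, y is the line along which they close (so a half turn about z gives the same grasp; the last joint's range is limited). The gripper opens to 92 mm and grips with 3 to 60 N. Pads are 19 mm wide; open, the fingers measure 130 mm over their backs; the gripper's body (75 mm by 190 mm) begins 47 mm behind the grasp point.
Start: joints at [-1.299, 0.342, 1.524, -0, 1.275, -0.146], TCP at [213.043, -479.852, 226.741] pointing down, gripper open.
Joint ranges: [-2.53, 2.53], [-0.77, 2.02], [0.04, 2.7], [-1, 4.14], [0.28, 2.66], [-3.11, 3.11]. Speed limits (rad/s): [2.57, 2.57, 3.14, 3.14, 3.14, 3.14].

## Interface

Orientations are given as [roll, pitch, yaw] about the fixed x, y, z axes, in that order (R = Rz(yaw) Ry(pitch) Rx(roll)).
In Python, from plant import bot gives the robot as it stands.
- The arm moves only by the tool jog_arm, never from a script. Its argument "targets" is a list of rows, each an object with "xyz": the shift along the tool's x, y, z as a fraction of full scale, a list of three; "spin": the turn about the tool's z as a fraction of full scale. In form: [{"xyz": [x, y, z], "spin": spin}, ...]. A call has exactly 10 rows; each row shifts and turns the commanded pose from where the row before left it, along the tool's axes as they then stand; what a row does not reach is not made up. Full scale, the value 1, is 80 mm for a shift and 0.1 rad for a turn. A row lasts 1/8 s, in which the tool goes at most 62.5 mm and 10.7 degrees, less where a joint would pass 70% of its speed; a pose out of reach is approached as far as the arm can. A call with a number of a shift or a turn outside -1 to 1 is refused whole. A call with a gripper value outside its range is refused whole. "gripper" is the opening in per cent of the stroke, from 0 (shut) to 100 (fully open), set as the call begins (left out, the last holds). The fingers move at their own pace and stop on an object; the grip force is fixed at half the most. Time passes only in rows, so rows that do not move let the fingers close, or fill a call up. It gives the time, the measured TCP pose, the force, the opening and the grip force at its end, in the units of the state.
- bot.get_obs(): the state, without advancing time (a new reading comes with each control period).
- bot.capture(name): name is "scene" or "top" or "wrist"; returns the picture (384x512x3 uint8, blue, green, red); there is no depth.
- bot.get_calibration(name): a dict with "vfov" (degrees; the focal length in pixels is half the picture's height over the tangent of half this angle, whatever the lens; pixels are square), "cx", "cy" (the principal point, pixels), "eye" and "rotation" of the camera in the world. Camera axes: x right, y down, z forward; pixel columns grow to the right and rows downward; lengths in mm; the calibration is good to about 2 mm. A picture is of the moment at which its call begins: read the wrist's pose just before it. get_calibration takes no time and is no camera call; for the wrist camera it gives the pose at the moment of the call.
- bot.close_job(): hands the job in; it is judged then, once.
The state is a dict: "time": time; "joint_positions": joint angles; "dq": joint speeds; "tau": joint torques, N m; "tool_pos": TCP position; "tcp_rot": TCP orientation; "contact_force": force on the tool from outside, world axes, zero at the start; "moment": the same for the moment, N m; "grip_width": finger opening in mm; "finger_force": force on a finger pad.
Only numpy, scipy, OpenCV 4.12 (cv2) and the standard library are available. Lean on these libraries where they do the work, as an engineer would, in place of code of your own. Each camera call takes 0.05 s, during which the arm holds its last target. There are 200 camera calls.

## Task

Push the red pendant tray, without ever lifting it, into the aluminium track through its flared open end so that its runners go under the lips, and on until it is fully home against the stop. Then stand the small wooden board upright on the counter across the mouth of the track, centred and flush against the tray's exposed end face, and let go. Do not disturb the brass sphinx, the crystal ball or the perfume bottle.

Things in the scene. Friction and masses are not known exactly. Their poses are not given: they have to be found in the camera images.
- track: Fixed aluminium track, no floor. Origin: on the counter, middle of its mouth; +x points in, z up. Side walls 117 mm apart inside, 141 outside, from x = 0 to the stop; their inward lips lie 10.5 to 14.5 mm above the counter, 102 mm apart. Outside the mouth two lipless guide wings, 14.5 mm high, flare at 20 degrees out to x = -36 mm, where they are 143 mm apart.
- track_stop (a point): Point on the counter at the middle of the inner face of the track's dark steel stop, 112 mm in from the mouth; the stop is 14 mm thick and 14.5 mm high. Axes as the track's.
- tray_mid (a point): Centre (13 mm up) of the loose red-topped pendant tray, 0.35 kg, too wide to grip: solid body 110 mm long (its x), 96 wide (its y), 26 high; pendants on top under 5 mm proud. On both long sides an 8 mm thick runner at the bottom stands out 8 mm (112 mm over both). Starts within 0.7 rad of the track's x axis; its +x end goes in first. Home: 57 mm inside the mouth.
- tray_end (a point): Middle of the tray's plain, flat -x end face (110 mm from its leading face), 13 mm above its underside, axes as tray_mid. Home, it is about level with the mouth; this is the face the board goes against.
- board_mid (a point): Centre (22 mm up) of the loose upright board, pale wood with a brass plaque, 0.12 kg: 20 mm thick (its x), 100 long (its y), 44 high (its z). Starts standing beyond the track's stop. In place: either long face against the tray's -x end face, centred, standing on the counter between the wings. It is 18 mm taller than the tray.
- sphinx: Bystander: small brass sphinx figure, 46 x 36 mm, 60 mm high, origin at the centre of its underside.
- crystal: Bystander: glass ball on a round dark wooden foot, 46 mm across, 60 mm high, origin at the centre of its underside.
- perfume: Bystander: amber perfume bottle with brass cap, 44 mm across, 70 mm high, origin at the centre of its underside.

How it is judged:
By the outcome, as a careful person would: the job done as asked, in the order asked, and still so for the second after the job is handed in, with the robot touching nothing.
It also fails if it takes over 64 s, if anything falls off the work surface, if the arm or the gripper's body presses on something with over 40 N, if the wrist force passes 120 N, or if a joint passes its speed limit or range.

## Working session

There is one attempt and no reset: what is moved stays moved. The work goes in short steps, Python scripts to look and compute and a tool call to move; the robot and the scene stay as the last step left them, time stands still between calls to the robot, and variables do not carry over. Pictures are saved under pics/ and viewed, at most 10 in all, crops included, and the job is handed in when it is done.

Besides the shell and the picture viewer there is one more tool, called after "Request:" as name(argument=value, ...) on one line, values as JSON. jog_arm: Moves the arm, as the interface text tells. Shift numbers are shares of 80 mm and turn numbers shares of 0.1 rad, none past 1 either way. Its arguments: {"type":"object","properties":{"targets":{"type":"array","items":{"type":"object","properties":{"xyz":{"type":"array","items":{"type":"number"}},"spin":{"type":"number"}}}},"gripper":{"type":"number"}},"required":["targets"]}

```bash
mkdir -p pics; ls
python3 - <<'E'
from plant import bot
import cv2,numpy as np
o=bot.get_obs(); print(o)
for n in("scene","top"):
    cv2.imwrite(f"pics/{n}0.png",bot.capture(n)); print(n,bot.get_calibration(n))
E
```

```text
pics
{'time': 0.0, 'joint_positions': array([-1.29901788e+00,  3.42736648e-01,  1.52503324e+00, -5.82280637e-06,
        1.27535867e+00, -1.46005488e-01]), 'dq': array([-0.0006643 , -0.00278264,  0.00050746,  0.00019679,  0.00077244,
        0.00101802]), 'tau': array([-8.25728580e-05, -4.31234765e+01, -2.44218689e+01,  7.18226214e-02,
        5.60300646e-02, -9.04398416e-05]), 'tool_pos': array([ 212.91817424, -479.44559548,  226.03205942]), 'tcp_rot': array([-3.14007228e+00, -2.17945467e-04,  4.17785466e-01]), 'contact_force': array([-0.51985098, -0.40647428,  0.14153481]), 'moment': array([ 0.02496445,  0.03633096, -0.02980032]), 'finger_force': 0.0, 'grip_width': 91.84069632672997}
scene {'vfov': 50.10747298397799, 'cx': 250.19296200267456, 'cy': 187.76532241164622, 'eye': array([1029.3005926 , -450.41393114,  675.55153567]), 'rotation': array([-2.35287365,  0.01099515,  0.71975252])}
top {'vfov': 56.83703196958851, 'cx': 254.34990590543276, 'cy': 193.41552196283826, 'eye': array([515.79095699, -11.13743023, 922.62280746]), 'rotation': array([-3.05970176e+00, -2.86570414e-03, -1.54269092e+00])}
```

View pics/top0.png

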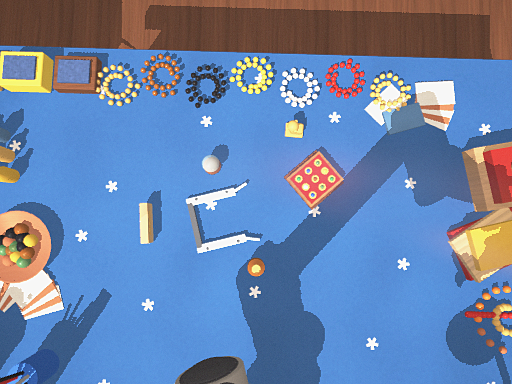

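View pics/scene0.png

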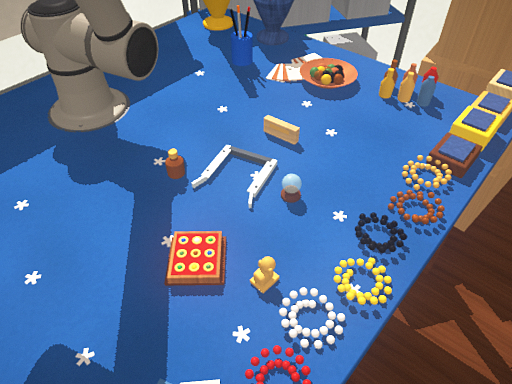

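The top view shows the track at about (220,218), with its mouth facing right. The tray is at (316,179), the board at (146,222), the crystal at (211,163), the sphinx at (294,128) and the perfume at (256,267). The scene view agrees.

```bash
cat > h.py <<'E'
from plant import bot
import cv2,numpy as np
from scipy.spatial.transform import Rotation as R
def ray(c,px):
    px=np.atleast_2d(px).astype(float); f=192/np.tan(np.radians(c['vfov']/2))
    d=np.c_[(px[:,0]-c['cx'])/f,(px[:,1]-c['cy'])/f,np.ones(len(px))]
    return R.from_euler('xyz',c['rotation']).apply(d)
def onz(c,px,z):
    d=ray(c,px); e=np.array(c['eye']); return (e+d*((z-e[2])/d[:,2])[:,None])[:,:2]
def proj(c,P):
    f=192/np.tan(np.radians(c['vfov']/2)); q=R.from_euler('xyz',c['rotation']).inv().apply(np.atleast_2d(P)-c['eye'])
    return q[:,:2]/q[:,2:]*f+[c['cx'],c['cy']]
E
python3 - <<'E'
from h import *
im=cv2.imread('pics/top0.png'); c=bot.get_calibration('top')
np.set_printoptions(precision=1,suppress=True)
hsv=cv2.cvtColor(im,cv2.COLOR_BGR2HSV)
H,S,V=[hsv[...,i].astype(int) for i in range(3)]
nb=((H<95)|(H>125)|(S<90))&(V>60)
def comp(m,x0,y0,x1,y1,z,name,amin=15):
    k=np.zeros(m.shape,np.uint8); k[y0:y1,x0:x1]=m[y0:y1,x0:x1]*255
    for t in cv2.findContours(k,cv2.RETR_EXTERNAL,cv2.CHAIN_APPROX_NONE)[0]:
        if cv2.contourArea(t)<amin: continue
        w=onz(c,t[:,0],z).astype(np.float32); r=cv2.minAreaRect(w)
        print(name,np.array(r[0]),np.array(r[1]),r[2],'corners',cv2.boxPoints(r).tolist() and cv2.boxPoints(r).round(0).tolist())
comp(nb,275,140,355,215,26,'tray'); comp(nb,130,195,165,250,44,'board')
wh=(S<70)&(V>150)
comp(wh,180,175,265,255,14.5,'rail')
comp(nb,195,150,225,180,45,'crystal');comp(nb,280,115,310,140,30,'sphinx');comp(nb,242,255,270,280,60,'perfume')
cv2.imwrite('pics/crop.png',cv2.resize(im[130:280,120:360],None,fx=3.3,fy=3.3,interpolation=cv2.INTER_CUBIC))
E
```

```text
tray [ 632.8 -175.8] [131.3 159.8] 44.044677734375 corners [[530.0, -164.0], [641.0, -279.0], [736.0, -188.0], [624.0, -73.0]]
board [507.7 253.8] [99.7 33.3] 5.000862121582031 corners [[457.0, 266.0], [459.0, 233.0], [559.0, 242.0], [556.0, 275.0]]
rail [465.6  53.3] [ 24.7 160.9] 13.403536796569824 corners [[435.0, 129.0], [472.0, -28.0], [496.0, -22.0], [459.0, 134.0]]
rail [563.7 108. ] [ 97.6 201.5] 53.768653869628906 corners [[454.0, 128.0], [616.0, 9.0], [674.0, 88.0], [511.0, 207.0]]
crystal [657.3  98.6] [48.2 44.2] 47.11850357055664 corners [[625.0, 96.0], [657.0, 66.0], [690.0, 101.0], [657.0, 131.0]]
sphinx [ 760.2 -108.5] [47.1 46.2] 1.205378770828247 corners [[736.0, -86.0], [737.0, -132.0], [784.0, -131.0], [783.0, -85.0]]
perfume [409.7 -19.4] [42.6 40.8] 1.5860731601715088 corners [[388.0, 0.0], [389.0, -40.0], [432.0, -39.0], [430.0, 2.0]]
```

View pics/crop.png

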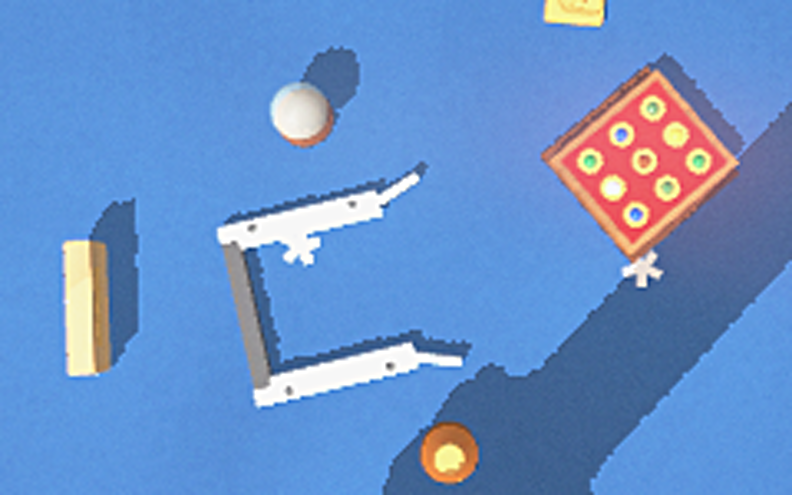

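The crop shows the track's outer top corners at about (218,229), (378,184), (257,405) and (418,368). The tray-top corners are (653,68), (738,162), (635,258) and (543,157), and its +x end is the lower-left edge.

Run:
```python
from h import *
np.set_printoptions(precision=2,suppress=True)
c=bot.get_calibration('top'); im=cv2.imread('pics/top0.png')
g=lambda p:np.array(p,float)/3.3+[120,130]
W=lambda p,z:onz(c,g(p),z)
hsv=cv2.cvtColor(im,cv2.COLOR_BGR2HSV).astype(int)
t=W([(218,229),(378,184),(257,405),(418,368)],14.5)
print('track',t, 'width',np.linalg.norm(t[0]-t[2]),np.linalg.norm(t[1]-t[3]),'len',np.linalg.norm(t[0]-t[1]),np.linalg.norm(t[2]-t[3]))
far=(t[0]+t[2])/2;m=(t[1]+t[3])/2
d=far-m; th=np.arctan2(d[1],d[0]); n=t[2]-t[0]; th2=np.arctan2(-n[0]*-1,-n[1]*-1) 
print('mouth',m,'far',far,'yaw',th,'yaw from cross', np.arctan2(n[1],n[0])-np.pi/2, 'len',np.linalg.norm(d))
# red part of tray
red=(((hsv[...,0]<12)|(hsv[...,0]>170))&(hsv[...,1]>110)&(hsv[...,2]>80)).astype(np.uint8)*255
k=np.zeros_like(red);k[140:215,280:350]=red[140:215,280:350]
q=W([(653,68),(738,162),(635,258),(543,157)],26)
print('tray',q,'c',q.mean(0),'sides',[np.linalg.norm(q[i]-q[(i+1)%4]) for i in range(4)])
h1=(q[2]+q[3]-q[0]-q[1]);print('yaw',np.arctan2(h1[1],h1[0]))
hh=q[3]-q[0];print([np.arctan2(*(v[::-1])) for v in(q[3]-q[0],q[2]-q[1])])
b=W([(64,241),(92,241),(66,375),(97,374)],44);print('board',b,b.mean(0))
```

```text
track [[570.04 162.88]
 [608.68  39.83]
 [435.69 127.05]
 [467.3    4.42]] width 139.04698232725565 145.7481501302037 len 128.9750982212358 126.64722127967087
mouth [537.99  22.12] far [502.86 144.97] yaw 1.8493049672543775 yaw from cross -4.451787837721392 len 127.76797978625109
tray [[ 704.05 -171.25]
 [ 632.44 -237.82]
 [ 556.14 -159.45]
 [ 632.04  -87.33]] c [ 631.17 -163.96] sides [np.float64(97.76926454801553), np.float64(109.37851699779158), np.float64(104.69377576425649), np.float64(110.57836896915809)]
yaw 2.311172015799512
[np.float64(2.279930038101565), np.float64(2.3427568227116953)]
board [[555.99 272.31]
 [556.59 251.32]
 [456.4  265.38]
 [457.78 242.39]] [506.69 257.85]
```

```bash
cat > plan.py <<'E'
from h import *
import json
def plan(wps,start=None):
    """wps: (x,y,z,yaw,rows); prints rows of 10 in tool units"""
    o=bot.get_obs()
    p=np.array(o['tool_pos']) if start is None else np.array(start[:3],float); yaw=o['tcp_rot'][2] if start is None else start[3]
    rows=[]
    for *q,y1,n in wps:
        for i in range(n):
            k=n-i; dp=(np.array(q)-p)/k; dy=((y1-yaw+np.pi)%(2*np.pi)-np.pi)/k
            c,s=np.cos(yaw),np.sin(yaw)
            v=np.round(np.array([c*dp[0]+s*dp[1],s*dp[0]-c*dp[1],-dp[2]])/80,3); sp=round(-dy/.1,2)
            p=p+80*np.array([c*v[0]+s*v[1],s*v[0]-c*v[1],-v[2]]); yaw-=sp*.1
            rows.append((v.tolist(),sp))
    for i in range(0,len(rows),10):
        print('call',len(rows[i:i+10])); print(*[f'{{"xyz":{v},"spin":{s}}}' for v,s in rows[i:i+10]],sep=',')
    print('end',p.round(1),round(yaw,3))
E
python3 - <<'E'
from plan import *
plan([(640,-330,120,2.31,20),(688,-226,60,2.31,5),(688,-226,12,2.31,5)])
E
```

```text
call 10
{"xyz":[0.282, 0.023, 0.066],"spin":-0.95},{"xyz":[0.278, 0.05, 0.066],"spin":-0.95},{"xyz":[0.273, 0.076, 0.066],"spin":-0.95},{"xyz":[0.264, 0.101, 0.066],"spin":-0.95},{"xyz":[0.253, 0.126, 0.066],"spin":-0.95},{"xyz":[0.24, 0.149, 0.066],"spin":-0.94},{"xyz":[0.225, 0.171, 0.066],"spin":-0.95},{"xyz":[0.208, 0.192, 0.066],"spin":-0.94},{"xyz":[0.189, 0.21, 0.067],"spin":-0.95},{"xyz":[0.168, 0.227, 0.066],"spin":-0.94}
call 10
{"xyz":[0.146, 0.242, 0.067],"spin":-0.95},{"xyz":[0.123, 0.255, 0.066],"spin":-0.94},{"xyz":[0.098, 0.265, 0.067],"spin":-0.95},{"xyz":[0.072, 0.274, 0.066],"spin":-0.94},{"xyz":[0.046, 0.279, 0.067],"spin":-0.95},{"xyz":[0.02, 0.282, 0.066],"spin":-0.94},{"xyz":[-0.007, 0.283, 0.067],"spin":-0.95},{"xyz":[-0.033, 0.281, 0.066],"spin":-0.94},{"xyz":[-0.06, 0.277, 0.067],"spin":-0.95},{"xyz":[-0.086, 0.269, 0.066],"spin":-0.94}
call 10
{"xyz":[0.111, 0.264, 0.15],"spin":-0.0},{"xyz":[0.112, 0.264, 0.15],"spin":-0.0},{"xyz":[0.111, 0.264, 0.15],"spin":-0.0},{"xyz":[0.112, 0.264, 0.15],"spin":-0.0},{"xyz":[0.111, 0.263, 0.15],"spin":-0.0},{"xyz":[0.0, 0.0, 0.12],"spin":-0.0},{"xyz":[0.0, 0.0, 0.12],"spin":-0.0},{"xyz":[0.0, 0.0, 0.12],"spin":-0.0},{"xyz":[0.0, 0.0, 0.12],"spin":-0.0},{"xyz":[0.0, 0.0, 0.12],"spin":-0.0}
end [ 688. -226.   12.] 2.31
```

Request:
jog_arm(targets=[{"xyz": [0.28,0.02,0.07],"spin": -0.95},{"xyz": [0.28,0.05,0.07],"spin": -0.95},{"xyz": [0.27,0.08,0.07],"spin": -0.95},{"xyz": [0.26,0.1,0.07],"spin": -0.95},{"xyz": [0.25,0.13,0.07],"spin": -0.95},{"xyz": [0.24,0.15,0.07],"spin": -0.95},{"xyz": [0.23,0.17,0.07],"spin": -0.95},{"xyz": [0.21,0.19,0.07],"spin": -0.95},{"xyz": [0.19,0.21,0.07],"spin": -0.95},{"xyz": [0.17,0.23,0.07],"spin": -0.95}], gripper=54)

```text
time: 1.35
tool_pos: [427.1, -404.5, 170.1]
tcp_rot: [-3.141, -0.001, 1.371]
contact_force: [0.6, -0.5, -0.5]
grip_width: 49.6
finger_force: 0.0
```

Request:
jog_arm(targets=[{"xyz": [0.15,0.24,0.07],"spin": -0.95},{"xyz": [0.12,0.25,0.07],"spin": -0.95},{"xyz": [0.1,0.27,0.07],"spin": -0.95},{"xyz": [0.07,0.27,0.07],"spin": -0.95},{"xyz": [0.05,0.28,0.07],"spin": -0.95},{"xyz": [0.02,0.28,0.07],"spin": -0.95},{"xyz": [-0.01,0.28,0.07],"spin": -0.95},{"xyz": [-0.03,0.28,0.07],"spin": -0.95},{"xyz": [-0.06,0.28,0.05],"spin": -0.95},{"xyz": [-0.09,0.27,0.05],"spin": -0.9}])

```text
time: 2.6
tool_pos: [639.8, -328.5, 117.0]
tcp_rot: [-3.141, -0.001, 2.316]
contact_force: [-0.0, -0.2, 1.0]
grip_width: 49.6
finger_force: 0.0
```

Run:
```python
from plan import *
o=bot.get_obs();print(o['time'],o['tool_pos'],o['tcp_rot'],o['grip_width'])
plan([(688,-226,60,2.31,5),(688,-226,12,2.31,5)])
```

```text
2.6 [ 639.79260636 -328.48593552  117.0164692 ] [-3.14120825e+00 -1.23542240e-03  2.31583411e+00] 49.56443765547564
call 10
{"xyz":[0.107, 0.262, 0.143],"spin":0.01},{"xyz":[0.107, 0.262, 0.142],"spin":0.01},{"xyz":[0.107, 0.262, 0.143],"spin":0.01},{"xyz":[0.107, 0.262, 0.142],"spin":0.01},{"xyz":[0.108, 0.262, 0.143],"spin":0.02},{"xyz":[-0.0, 0.0, 0.12],"spin":-0.0},{"xyz":[-0.0, 0.0, 0.12],"spin":-0.0},{"xyz":[-0.0, 0.0, 0.12],"spin":-0.0},{"xyz":[-0.0, 0.0, 0.12],"spin":-0.0},{"xyz":[-0.0, 0.0, 0.12],"spin":-0.0}
end [ 688. -226.   12.] 2.31
```

Request:
jog_arm(targets=[{"xyz": [0.11,0.26,0.14],"spin": 0.01},{"xyz": [0.11,0.26,0.14],"spin": 0.01},{"xyz": [0.11,0.26,0.14],"spin": 0.01},{"xyz": [0.1,0.26,0.14],"spin": 0.01},{"xyz": [0.1,0.27,0.14],"spin": 0.02},{"xyz": [0,0,0.12],"spin": 0},{"xyz": [0,0,0.12],"spin": 0},{"xyz": [0,0,0.12],"spin": 0},{"xyz": [0,0,0.12],"spin": 0},{"xyz": [0,0,0.12],"spin": 0}])

```text
time: 3.85
tool_pos: [688.0, -227.5, 13.3]
tcp_rot: [-3.142, 0.0, 2.306]
contact_force: [0.3, 0.1, -1.2]
grip_width: 49.4
finger_force: 0.0
```

Request:
jog_arm(targets=[{"xyz": [0.09,0,0],"spin": 0},{"xyz": [0.09,0,0],"spin": 0},{"xyz": [0.09,0,0],"spin": 0},{"xyz": [0.09,0,0],"spin": 0},{"xyz": [0.09,0,0],"spin": 0},{"xyz": [0.09,0,0],"spin": 0},{"xyz": [0.09,0,0],"spin": 0},{"xyz": [0.09,0,0],"spin": 0},{"xyz": [0.09,0,0],"spin": 0},{"xyz": [0.02,0,0],"spin": 0}])

```text
time: 5.1
tool_pos: [643.6, -177.5, 14.2]
tcp_rot: [3.141, 0.0, 2.307]
contact_force: [2.4, -2.2, 3.3]
grip_width: 49.5
finger_force: 2.2
```

Run:
```python
from plan import *
o=bot.get_obs();print(o['time'],o['tool_pos'],o['tcp_rot'],o['contact_force'])
a=bot.capture('top');b=bot.capture('scene')
cv2.imwrite('pics/top1.png',a);cv2.imwrite('pics/scene1.png',b)
v=np.hstack([cv2.resize(a[120:290,170:370],None,fx=2,fy=2),cv2.resize(b[140:310,100:300],None,fx=2,fy=2)])
cv2.imwrite('pics/v1.png',v)
```

```text
5.1 [ 643.55320038 -177.4671705    14.23017981] [3.14141016e+00 4.47067621e-04 2.30702151e+00] [ 2.41315378 -2.17711885  3.30037339]
```

View pics/v1.png

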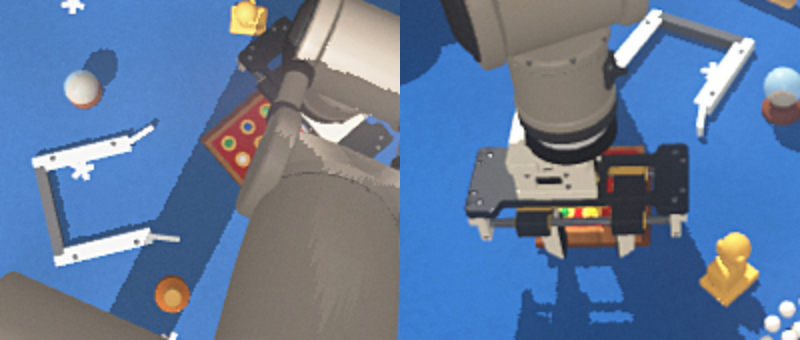

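The left half shows the leading corner at crop (205,140) with the track clear. The right half shows both fingers on the tray's end face and the sphinx untouched.

Run:
```python
from plan import *
o=bot.get_obs(); L=64.5; y0=o['tcp_rot'][2]; M=np.array([538,22.]);ty=1.84
h=lambda a:np.array([np.cos(a),np.sin(a)])
c=np.array(o['tool_pos'][:2])+L*h(y0)
print(proj(bot.get_calibration('top'),np.r_[c+55*h(y0)+48*h(y0-np.pi/2),26]), 'expect 272.5,190')
T=h(ty);N=h(ty+np.pi/2)
lat=(c-M)@N; e=y0-ty; R0=150; d=(-lat-R0*(1-np.cos(e)))/np.sin(e); print('lat',lat,'x',(c-M)@T,'d',d)
n=9; w=[]
p=c+d*h(y0)
w.append((*(p-L*h(y0)),13,y0,1))
for i in range(n):
    a0=y0-e*i/n;a1=y0-e*(i+1)/n; p=p+R0*e/n*h((a0+a1)/2)
    w.append((*(p-L*h(a1)),13,a1,1))
print('end x,lat',(p-M)@T,(p-M)@N)
plan(w)
```

```text
[[272.19868187 190.23316344]] expect 272.5,190
lat -19.587595558154803 x -162.74562403986366 d 7.839424964364398
end x,lat -88.21247436665026 0.0018013317923504246
call 10
{"xyz":[0.098, 0.0, 0.012],"spin":-0.0},{"xyz":[0.098, -0.039, -0.0],"spin":0.52},{"xyz":[0.099, -0.04, -0.0],"spin":0.52},{"xyz":[0.098, -0.039, -0.0],"spin":0.52},{"xyz":[0.098, -0.039, -0.0],"spin":0.52},{"xyz":[0.099, -0.04, -0.0],"spin":0.51},{"xyz":[0.098, -0.039, -0.0],"spin":0.52},{"xyz":[0.098, -0.039, -0.0],"spin":0.52},{"xyz":[0.099, -0.039, -0.0],"spin":0.52},{"xyz":[0.098, -0.04, -0.0],"spin":0.52}
end [ 578.6 -125.2   13. ] 1.84
```

Corner prediction matches the picture to 0.4 px, so I'll go ahead with the arc.

Request:
jog_arm(targets=[{"xyz": [0.1,0,0.01],"spin": 0},{"xyz": [0.1,-0.04,0],"spin": 0.52},{"xyz": [0.1,-0.04,0],"spin": 0.52},{"xyz": [0.1,-0.04,0],"spin": 0.52},{"xyz": [0.1,-0.04,0],"spin": 0.52},{"xyz": [0.1,-0.04,0],"spin": 0.52},{"xyz": [0.1,-0.04,0],"spin": 0.52},{"xyz": [0.1,-0.04,0],"spin": 0.52},{"xyz": [0.1,-0.04,0],"spin": 0.52},{"xyz": [0.1,-0.04,0],"spin": 0.52}])

```text
time: 6.45
tool_pos: [576.9, -124.7, 12.9]
tcp_rot: [-3.14, -0.0, 1.837]
contact_force: [1.1, -3.2, 3.7]
grip_width: 49.5
finger_force: 2.0
```

Run:
```python
from plan import *
o=bot.get_obs();print(o['time'],o['tool_pos'],o['tcp_rot'],o['contact_force'])
a=bot.capture('top');b=bot.capture('scene')
cv2.imwrite('pics/top2.png',a);cv2.imwrite('pics/scene2.png',b)
v=np.hstack([cv2.resize(a[150:290,180:320],None,fx=2.8,fy=2.8,interpolation=2),cv2.resize(b[140:280,120:260],None,fx=2.8,fy=2.8,interpolation=2)])
cv2.imwrite('pics/v2.png',v)
h=lambda a:np.array([np.cos(a),np.sin(a)]);M=np.array([538,22.]);r=o['tool_pos'][:2]-M;print(r@h(1.84),r@h(1.84+np.pi/2))
```

```text
6.45 [ 576.94572813 -124.65628825   12.9160311 ] [-3.14046059e+00 -5.20025635e-05  1.83716303e+00] [ 1.12118502 -3.15816348  3.73133073]
-151.73232494439748 1.4622551168847124
```

View pics/v2.png

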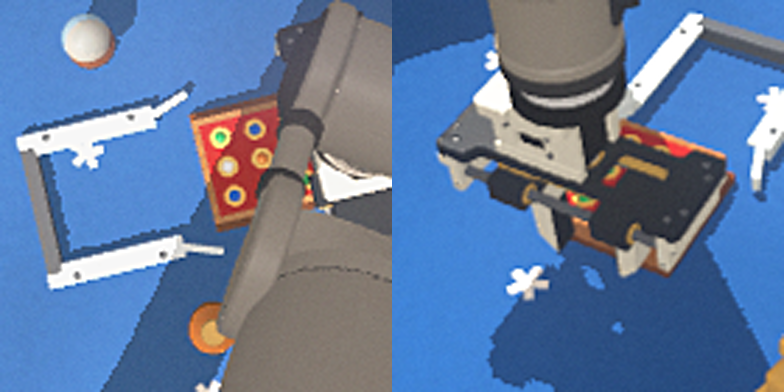

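The left half shows the tray squared up to the mouth, with its leading top edge running from crop (192,113) to (218,231). The perfume and crystal are untouched.

Run:
```python
from plan import *
c=bot.get_calibration('top')
g=lambda p,z:onz(c,np.array(p)/2.8+[180,150],z)
q=g([(192,113),(218,231)],26.); t=g([(17,135),(155,104),(51,288),(187,257)],14.5)
print(q,t)
h=lambda a:np.array([np.cos(a),np.sin(a)])
d=(t[0]-t[1]+t[2]-t[3]);print('axis',np.arctan2(d[1],d[0])); m=(t[1]+t[3])/2;print('mouth',m)
M=(np.array([538,22])+m)/2
e=q[1]-q[0];print('tray yaw',np.arctan2(e[1],e[0])-np.pi/2+2*np.pi,np.linalg.norm(e))
for ty in(1.83,1.85):
  for X in (q.mean(0),bot.get_obs()['tool_pos'][:2]): r=X-M;print(ty,r@h(ty),r@h(ty+np.pi/2))
plan([(*(M-45.0*h(1.84)),13,1.84,10)])
plan([(*(M-9*h(1.84)),13,1.84,10)],start=[*(M-45.0*h(1.84)),13,1.84])
```

```text
[[596.79134088   3.23592847]
 [491.17026453 -23.21664827]] [[573.06912822 162.98645542]
 [605.16164588  37.62762397]
 [435.38693568 126.1921528 ]
 [466.62770714   4.09333812]]
axis 1.8213538457593659
mouth [535.89467651  20.86048105]
tray yaw 1.8161964981883152 108.88319698051829
1.83 -32.17372981629784 1.254935338781637
1.83 -150.33424316787162 -0.7837663142368285
1.85 -32.14219825126128 1.8981160589574966
1.85 -150.31985160273686 2.2228748555097297
call 10
{"xyz":[0.132, 0.001, -0.001],"spin":-0.0},{"xyz":[0.132, 0.001, -0.0],"spin":-0.0},{"xyz":[0.132, 0.001, -0.001],"spin":-0.0},{"xyz":[0.132, 0.001, -0.0],"spin":-0.0},{"xyz":[0.131, 0.001, -0.001],"spin":-0.0},{"xyz":[0.132, 0.0, -0.0],"spin":-0.0},{"xyz":[0.131, 0.001, -0.001],"spin":-0.0},{"xyz":[0.132, 0.0, -0.0],"spin":-0.0},{"xyz":[0.131, 0.001, -0.001],"spin":-0.01},{"xyz":[0.132, 0.0, -0.0],"spin":-0.0}
end [548.9 -21.9  13. ] 1.84
call 10
{"xyz":[0.045, -0.0, -0.0],"spin":-0.0},{"xyz":[0.045, -0.0, -0.0],"spin":-0.0},{"xyz":[0.045, 0.0, -0.0],"spin":-0.0},{"xyz":[0.045, 0.0, -0.0],"spin":-0.0},{"xyz":[0.045, 0.0, -0.0],"spin":-0.0},{"xyz":[0.045, 0.0, -0.0],"spin":-0.0},{"xyz":[0.045, 0.0, -0.0],"spin":-0.0},{"xyz":[0.045, 0.0, -0.0],"spin":-0.0},{"xyz":[0.045, 0.0, -0.0],"spin":-0.0},{"xyz":[0.045, 0.0, -0.0],"spin":-0.0}
end [539.3  12.8  13. ] 1.84
```

Request:
jog_arm(targets=[{"xyz": [0.1,0,0],"spin": 0},{"xyz": [0.1,0,0],"spin": 0},{"xyz": [0.1,0,0],"spin": 0},{"xyz": [0.1,0,0],"spin": 0},{"xyz": [0.1,0,0],"spin": 0},{"xyz": [0.1,0,0],"spin": 0},{"xyz": [0.1,0,0],"spin": 0},{"xyz": [0.1,0,0],"spin": 0},{"xyz": [0.1,0,0],"spin": 0},{"xyz": [0.1,0,0],"spin": 0}])

```text
time: 7.8
tool_pos: [556.3, -47.0, 13.1]
tcp_rot: [3.142, 0.0, 1.839]
contact_force: [0.6, -1.4, -0.8]
grip_width: 49.6
finger_force: 0.7
```

Run:
```python
from plan import *
o=bot.get_obs();print(o['time'],o['tool_pos'],o['tcp_rot'],o['contact_force'],o['moment'])
h=lambda a:np.array([np.cos(a),np.sin(a)]);r=o['tool_pos'][:2]-[537,21.5];print(r@h(1.835),r@h(1.835+np.pi/2))
```

```text
7.8 [556.33447624 -46.97714715  13.13150082] [3.14156672e+00 1.07455204e-04 1.83875479e+00] [ 0.62210424 -1.43312615 -0.84942262] [-0.27118692 -0.15416722  0.00778767]
-71.150060015368 -0.781417469746291
```

Request:
jog_arm(targets=[{"xyz": [0.06,0,0],"spin": 0},{"xyz": [0.06,0,0],"spin": 0},{"xyz": [0.06,0,0],"spin": 0},{"xyz": [0.06,0,0],"spin": 0},{"xyz": [0.06,0,0],"spin": 0},{"xyz": [0.06,0,0],"spin": 0},{"xyz": [0.06,0,0],"spin": 0},{"xyz": [0.06,0,0],"spin": 0},{"xyz": [0.06,0,0],"spin": 0},{"xyz": [0.06,0,0],"spin": 0}])

```text
time: 9.05
tool_pos: [543.7, -0.9, 13.1]
tcp_rot: [3.142, 0.0, 1.839]
contact_force: [0.9, -1.2, -0.8]
grip_width: 49.7
finger_force: 0.9
```

Request:
jog_arm(targets=[{"xyz": [0.02,0,0],"spin": 0},{"xyz": [0.02,0,0],"spin": 0},{"xyz": [0.02,0,0],"spin": 0},{"xyz": [0.02,0,0],"spin": 0},{"xyz": [0.02,0,0],"spin": 0},{"xyz": [0.02,0,0],"spin": 0},{"xyz": [0.02,0,0],"spin": 0},{"xyz": [0,0,0],"spin": 0},{"xyz": [0,0,0],"spin": 0},{"xyz": [0,0,0],"spin": 0}])

```text
time: 10.3
tool_pos: [540.6, 9.8, 13.0]
tcp_rot: [-3.141, -0.0, 1.839]
contact_force: [-0.3, 0.1, 0.7]
grip_width: 49.4
finger_force: 0.0
```

Run:
```python
from plan import *
o=bot.get_obs();print(o['time'],o['tool_pos'],o['tcp_rot'],o['contact_force'],o['moment'])
h=lambda a:np.array([np.cos(a),np.sin(a)]);r=o['tool_pos'][:2]-[537,21.5];print(r@h(1.835),r@h(1.835+np.pi/2))
```

```text
10.3 [540.58886794   9.77860686  13.04470772] [-3.14124093e+00 -2.44447866e-04  1.83877706e+00] [-0.30253618  0.14927048  0.71009856] [-0.02426421 -0.10942594 -0.000354  ]
-12.251869033811639 -0.40340465123248404
```

Request:
jog_arm(targets=[{"xyz": [0.01,0,0],"spin": 0},{"xyz": [0.01,0,0],"spin": 0},{"xyz": [0.01,0,0],"spin": 0},{"xyz": [0.01,0,0],"spin": 0},{"xyz": [0.01,0,0],"spin": 0},{"xyz": [0.01,0,0],"spin": 0},{"xyz": [0.01,0,0],"spin": 0},{"xyz": [0,0,0],"spin": 0},{"xyz": [0,0,0],"spin": 0},{"xyz": [0,0,0],"spin": 0}])

```text
time: 11.55
tool_pos: [539.4, 14.5, 13.2]
tcp_rot: [3.142, 0.001, 1.839]
contact_force: [0.2, -5.3, -1.1]
grip_width: 49.7
finger_force: 2.5
```

Request:
jog_arm(targets=[{"xyz": [0.01,0,0],"spin": 0},{"xyz": [0.01,0,0],"spin": 0},{"xyz": [0.01,0,0],"spin": 0},{"xyz": [0,0,0],"spin": 0},{"xyz": [0,0,0],"spin": 0},{"xyz": [0,0,0],"spin": 0},{"xyz": [0,0,0],"spin": 0},{"xyz": [0,0,0],"spin": 0},{"xyz": [0,0,0],"spin": 0},{"xyz": [0,0,0],"spin": 0}])

```text
time: 12.8
tool_pos: [539.3, 14.7, 13.5]
tcp_rot: [3.141, 0.004, 1.839]
contact_force: [-0.6, -15.1, 0.5]
grip_width: 49.2
finger_force: 7.6
```

Tray is home: the force rose to 15 N and the position matches. Next I back off and go to the board.

Run:
```python
from plan import *
h=lambda a:np.array([np.cos(a),np.sin(a)])
p=bot.get_obs()['tool_pos']; a=1.839
b=np.r_[p[:2]-60*h(a)]
plan([(*b,13,a,3),(*b,150,a,4),(506.7,257.9,110,3.22,14),(506.7,257.9,10,3.22,6),(506.7,257.9,8,3.22,3)])
```

```text
call 10
{"xyz":[-0.25, 0.0, 0.002],"spin":-0.0},{"xyz":[-0.25, 0.0, 0.002],"spin":-0.0},{"xyz":[-0.25, 0.0, 0.002],"spin":-0.0},{"xyz":[0.0, 0.0, -0.428],"spin":-0.0},{"xyz":[0.0, 0.0, -0.428],"spin":-0.0},{"xyz":[0.0, 0.0, -0.428],"spin":-0.0},{"xyz":[0.0, 0.0, -0.429],"spin":-0.0},{"xyz":[0.271, 0.029, 0.036],"spin":-0.99},{"xyz":[0.266, 0.056, 0.036],"spin":-0.99},{"xyz":[0.26, 0.082, 0.036],"spin":-0.99}
call 10
{"xyz":[0.25, 0.107, 0.036],"spin":-0.99},{"xyz":[0.238, 0.132, 0.036],"spin":-0.99},{"xyz":[0.224, 0.155, 0.036],"spin":-0.98},{"xyz":[0.208, 0.176, 0.036],"spin":-0.99},{"xyz":[0.19, 0.195, 0.035],"spin":-0.98},{"xyz":[0.17, 0.213, 0.036],"spin":-0.99},{"xyz":[0.148, 0.229, 0.035],"spin":-0.98},{"xyz":[0.124, 0.242, 0.036],"spin":-0.99},{"xyz":[0.1, 0.253, 0.035],"spin":-0.98},{"xyz":[0.075, 0.261, 0.036],"spin":-0.99}
call 10
{"xyz":[0.048, 0.268, 0.035],"spin":-0.98},{"xyz":[0.0, 0.0, 0.208],"spin":-0.0},{"xyz":[0.0, 0.0, 0.208],"spin":-0.0},{"xyz":[0.0, 0.0, 0.209],"spin":-0.0},{"xyz":[0.0, 0.0, 0.208],"spin":-0.0},{"xyz":[0.0, 0.0, 0.209],"spin":-0.0},{"xyz":[0.0, 0.0, 0.208],"spin":-0.0},{"xyz":[0.0, 0.0, 0.008],"spin":-0.0},{"xyz":[0.0, 0.0, 0.009],"spin":-0.0},{"xyz":[0.0, 0.0, 0.008],"spin":-0.0}
end [506.7 257.9   8. ] 3.22
```

Request:
jog_arm(targets=[{"xyz": [-0.25,0,0],"spin": 0},{"xyz": [-0.25,0,0],"spin": 0},{"xyz": [-0.25,0,0],"spin": 0},{"xyz": [0,0,-0.43],"spin": 0},{"xyz": [0,0,-0.43],"spin": 0},{"xyz": [0,0,-0.43],"spin": 0},{"xyz": [0,0,-0.43],"spin": 0},{"xyz": [0.27,0.03,0.04],"spin": -1},{"xyz": [0.27,0.06,0.04],"spin": -1},{"xyz": [0.26,0.08,0.04],"spin": -1}])

```text
time: 14.05
tool_pos: [544.3, 24.2, 141.1]
tcp_rot: [3.141, -0.0, 2.141]
contact_force: [-0.6, -0.4, 0.5]
grip_width: 49.8
finger_force: 0.0
```

Request:
jog_arm(targets=[{"xyz": [0.25,0.11,0.04],"spin": -1},{"xyz": [0.24,0.13,0.04],"spin": -1},{"xyz": [0.22,0.16,0.04],"spin": -1},{"xyz": [0.21,0.18,0.03],"spin": -1},{"xyz": [0.19,0.2,0.03],"spin": -1},{"xyz": [0.17,0.21,0.03],"spin": -1},{"xyz": [0.15,0.23,0.03],"spin": -1},{"xyz": [0.12,0.24,0.03],"spin": -1},{"xyz": [0.1,0.25,0.03],"spin": -0.9},{"xyz": [0.08,0.26,0.03],"spin": -0.9}], gripper=90)

```text
time: 15.3
tool_pos: [508.6, 239.4, 114.6]
tcp_rot: [3.141, -0.0, 3.121]
contact_force: [0.1, -0.5, -0.2]
grip_width: 82.6
finger_force: 0.0
```

Run:
```python
from plan import *
o=bot.get_obs();print(o['time'],o['tool_pos'],o['tcp_rot'])
im=bot.capture('wrist');s=bot.capture('scene');cv2.imwrite('pics/w3.png',im);cv2.imwrite('pics/scene3.png',s);cv2.imwrite('pics/top3.png',bot.capture('top'))
cv2.imwrite('pics/v3.png',np.hstack([cv2.resize(im,(400,300)),cv2.resize(s[80:260,150:390],(400,300))]))
print(bot.get_calibration('wrist'))
plan([(506.7,257.9,100,3.22,2),(506.7,257.9,10,3.22,6),(506.7,257.9,8,3.22,2)])
```

```text
15.3 [508.59842531 239.38880983 114.57142862] [ 3.14144300e+00 -2.02793824e-04  3.12123643e+00]
{'vfov': 58.27934280990962, 'cx': 255.5592970414875, 'cy': 187.0112216821437, 'eye': array([443.55915433, 241.43903071, 273.35761806]), 'rotation': array([2.89477992e+00, 3.36604516e-06, 1.54807899e+00])}
call 10
{"xyz":[0.013, 0.116, 0.09],"spin":-0.51},{"xyz":[0.007, 0.116, 0.091],"spin":-0.5},{"xyz":[-0.0, -0.0, 0.187],"spin":-0.0},{"xyz":[-0.0, -0.0, 0.188],"spin":-0.0},{"xyz":[-0.0, -0.0, 0.187],"spin":-0.0},{"xyz":[-0.0, -0.0, 0.188],"spin":-0.0},{"xyz":[-0.0, -0.0, 0.187],"spin":-0.0},{"xyz":[-0.0, -0.0, 0.188],"spin":-0.0},{"xyz":[-0.0, -0.0, 0.012],"spin":-0.0},{"xyz":[-0.0, -0.0, 0.013],"spin":-0.0}
end [506.7 257.9   8. ] 3.22
```

View pics/v3.png

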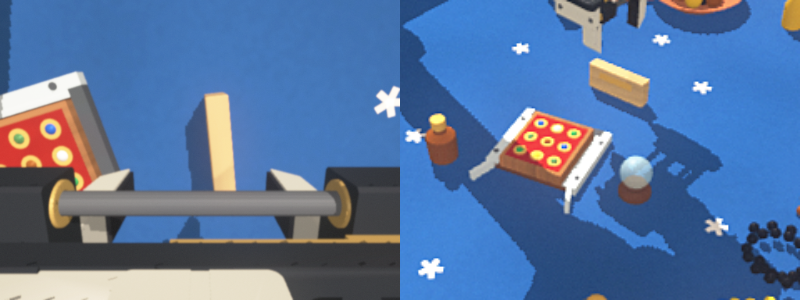

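The left half (wrist) shows the board's near-robot end, with its top corners at (206,95) and (228,93). The right half shows the tray seated under the lips, up to the stop.

Run:
```python
from plan import *
c=bot.get_calibration('wrist')
print(onz(c,np.array([(206,95),(228,93),(235,190),(213,190)])*1.28,44.))
# tray home check in top3
c=bot.get_calibration('top');im=cv2.imread('pics/top3.png')
hsv=cv2.cvtColor(im,cv2.COLOR_BGR2HSV).astype(int)
```

```text
[[457.25136166 246.45101356]
 [456.02172099 264.89795091]
 [543.5576543  271.57713246]
 [543.09953836 251.4133941 ]]
```

Request:
jog_arm(targets=[{"xyz": [0.01,0.12,0.09],"spin": -0.5},{"xyz": [0.01,0.12,0.09],"spin": -0.5},{"xyz": [0,0,0.19],"spin": 0},{"xyz": [0,0,0.19],"spin": 0},{"xyz": [0,0,0.19],"spin": 0},{"xyz": [0,0,0.19],"spin": 0},{"xyz": [0,0,0.19],"spin": 0},{"xyz": [0,0,0.18],"spin": 0},{"xyz": [0,0,0],"spin": 0},{"xyz": [0,0,0],"spin": 0}])

```text
time: 16.7
tool_pos: [506.9, 258.6, 10.2]
tcp_rot: [3.142, 0.001, -3.064]
contact_force: [0.1, 0.2, 0.0]
grip_width: 82.6
finger_force: 0.0
```

Request:
jog_arm(targets=[{"xyz": [0,0,0],"spin": 0},{"xyz": [0,0,0],"spin": 0},{"xyz": [0,0,0],"spin": 0},{"xyz": [0,0,0],"spin": 0},{"xyz": [0,0,0],"spin": 0},{"xyz": [0,0,0],"spin": 0},{"xyz": [0,0,0],"spin": 0},{"xyz": [0,0,0],"spin": 0},{"xyz": [0,0,0],"spin": 0},{"xyz": [0,0,0],"spin": 0}], gripper=0)

```text
time: 17.95
tool_pos: [506.6, 258.4, 9.9]
tcp_rot: [-3.142, 0.0, -3.064]
contact_force: [0.0, -0.0, 0.2]
grip_width: 19.8
finger_force: 30.0
```

Run:
```python
from plan import *
h=lambda a:np.array([np.cos(a),np.sin(a)])
o=bot.get_obs();p=o['tool_pos'];y=o['tcp_rot'][2];z0=p[2]; print(p,y,o['joint_positions'])
M=np.array([537,21.5]);ty=1.838
t=M-55*h(ty)
# in via high, above mouth
plan([(*p[:2],120,y,4),(*t,125,ty+np.pi/2,10),(*t,z0+42,ty+np.pi/2,6)])
```

```text
[506.59533086 258.44738681   9.87091024] -3.0644249956998446 [ 3.37049197e-01  6.72505265e-01  1.64083082e+00 -1.16219486e-04
  8.28273078e-01 -1.31083621e+00]
call 10
{"xyz":[-0.0, 0.0, -0.344],"spin":-0.0},{"xyz":[-0.0, 0.0, -0.344],"spin":-0.0},{"xyz":[-0.0, 0.0, -0.344],"spin":-0.0},{"xyz":[-0.0, 0.0, -0.345],"spin":-0.0},{"xyz":[-0.028, -0.366, -0.006],"spin":-0.19},{"xyz":[-0.021, -0.366, -0.006],"spin":-0.19},{"xyz":[-0.014, -0.367, -0.006],"spin":-0.19},{"xyz":[-0.007, -0.367, -0.006],"spin":-0.19},{"xyz":[-0.0, -0.367, -0.006],"spin":-0.19},{"xyz":[0.007, -0.367, -0.006],"spin":-0.19}
call 10
{"xyz":[0.014, -0.366, -0.007],"spin":-0.19},{"xyz":[0.02, -0.366, -0.006],"spin":-0.19},{"xyz":[0.027, -0.366, -0.007],"spin":-0.19},{"xyz":[0.035, -0.365, -0.006],"spin":-0.19},{"xyz":[-0.0, 0.0, 0.152],"spin":-0.0},{"xyz":[-0.0, 0.0, 0.152],"spin":-0.0},{"xyz":[-0.0, 0.0, 0.153],"spin":-0.0},{"xyz":[-0.0, 0.0, 0.152],"spin":-0.0},{"xyz":[-0.0, 0.0, 0.153],"spin":-0.0},{"xyz":[-0.0, 0.0, 0.152],"spin":-0.0}
end [551.5 -31.6  51.9] -2.874
```

Request:
jog_arm(targets=[{"xyz": [0,0,-0.34],"spin": 0},{"xyz": [0,0,-0.34],"spin": 0},{"xyz": [0,0,-0.34],"spin": 0},{"xyz": [0,0,-0.34],"spin": 0},{"xyz": [-0.03,-0.37,0],"spin": -0.2},{"xyz": [-0.02,-0.37,0],"spin": -0.2},{"xyz": [-0.01,-0.37,0],"spin": -0.2},{"xyz": [-0.01,-0.37,0],"spin": -0.2},{"xyz": [0,-0.37,0],"spin": -0.2},{"xyz": [0.01,-0.37,0],"spin": -0.2}])

```text
time: 19.2
tool_pos: [533.8, 81.8, 118.5]
tcp_rot: [-3.142, -0.0, -2.944]
contact_force: [-0.5, 0.5, -1.1]
grip_width: 20.0
finger_force: 30.0
```

Request:
jog_arm(targets=[{"xyz": [0.01,-0.36,0],"spin": -0.2},{"xyz": [0.02,-0.36,0],"spin": -0.2},{"xyz": [0.03,-0.36,0],"spin": -0.2},{"xyz": [0.03,-0.36,0],"spin": -0.1},{"xyz": [0,0,0.15],"spin": 0},{"xyz": [0,0,0.15],"spin": 0},{"xyz": [0,0,0.15],"spin": 0},{"xyz": [0,0,0.15],"spin": 0},{"xyz": [0,0,0.15],"spin": 0},{"xyz": [0,0,0.1],"spin": 0}])

```text
time: 20.45
tool_pos: [552.6, -30.8, 49.7]
tcp_rot: [3.141, -0.001, -2.874]
contact_force: [0.2, -0.3, -1.6]
grip_width: 20.0
finger_force: 30.0
```

Run:
```python
from plan import *
h=lambda a:np.array([np.cos(a),np.sin(a)])
o=bot.get_obs();p=o['tool_pos'];y=o['tcp_rot'][2];print(p,y,o['contact_force'])
M=np.array([537,21.5]);ty=1.838
t=M-52*h(ty)
w=bot.capture('wrist');s=bot.capture('scene');cv2.imwrite('pics/w4.png',w);cv2.imwrite('pics/scene4.png',s)
cv2.imwrite('pics/v4.png',np.hstack([cv2.resize(w,(400,300)),cv2.resize(s[80:260,150:390],(400,300))]))
plan([(*t,p[2],ty+np.pi/2,2),(*t,11,ty+np.pi/2,7),(*t,10,ty+np.pi/2,1)])
```

```text
[552.56808432 -30.84175147  49.74940999] -2.8740241733149285 [ 0.21328543 -0.25692961 -1.58509758]
call 10
{"xyz":[0.005, 0.016, -0.0],"spin":0.0},{"xyz":[0.006, 0.016, -0.001],"spin":0.0},{"xyz":[-0.0, 0.0, 0.069],"spin":0.0},{"xyz":[-0.0, 0.0, 0.069],"spin":0.0},{"xyz":[-0.0, 0.0, 0.069],"spin":0.0},{"xyz":[-0.0, 0.0, 0.069],"spin":0.0},{"xyz":[-0.0, 0.0, 0.069],"spin":0.0},{"xyz":[-0.0, 0.0, 0.07],"spin":0.0},{"xyz":[-0.0, 0.0, 0.069],"spin":0.0},{"xyz":[-0.0, 0.0, 0.013],"spin":0.0}
end [550.7 -28.7  10. ] -2.874
```

View pics/v4.png

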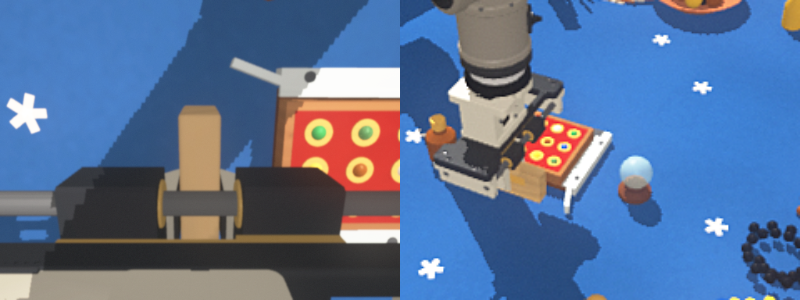

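The left half shows the held board parallel to the tray's end face, with its robot-side end at (180–220,107). The right half shows it above the mouth, with the bystanders untouched.

Run:
```python
from plan import *
h=lambda a:np.array([np.cos(a),np.sin(a)])
c=bot.get_calibration('wrist');S=1.28
e=onz(c,np.array([(181,107),(219,107)])*S,44+49.7-9.9).mean(0)
p=bot.get_obs()['tool_pos'][:2]; n=h(1.838+np.pi/2)
print('board end lateral from tool',(e-p)@n,'tool lateral in track',(p-[537,21.5])@n)
k=onz(c,np.array([(280,69),(279,96),(277,160)])*S,14.5);print('rail corner lateral',(k-[537,21.5])@n,'x',(k-[537,21.5])@h(1.838))
t=onz(c,np.array([(279,97),(275,165)])*S,26);print('tray corner',(t-[537,21.5])@n,(t-[537,21.5])@h(1.838))
```

```text
board end lateral from tool 51.76853372118377 tool lateral in track -0.8798092347499971
rail corner lateral [70.07319149 51.61127112  4.0889293 ] x [1.62833458 2.25794049 4.15786877]
tray corner [51.66140588  3.89228148] [-1.04542988 -0.47067656]
```

Request:
jog_arm(targets=[{"xyz": [0,0,0.07],"spin": 0},{"xyz": [0,0,0.07],"spin": 0},{"xyz": [0,0,0.07],"spin": 0},{"xyz": [0,0,0.07],"spin": 0},{"xyz": [0,0,0.07],"spin": 0},{"xyz": [0,0,0.07],"spin": 0},{"xyz": [0,0,0.06],"spin": 0},{"xyz": [0,0,0.01],"spin": 0},{"xyz": [0,0,0],"spin": 0},{"xyz": [0,0,0],"spin": 0}])

```text
time: 21.8
tool_pos: [553.0, -31.1, 11.7]
tcp_rot: [-3.141, 0.0, -2.874]
contact_force: [-0.1, 0.2, -1.0]
grip_width: 19.8
finger_force: 30.0
```

Request:
jog_arm(targets=[{"xyz": [0,0,0.01],"spin": 0},{"xyz": [0,0,0.01],"spin": 0},{"xyz": [0,0,0],"spin": 0},{"xyz": [0,0,0],"spin": 0},{"xyz": [0,0,0],"spin": 0},{"xyz": [0,0,0],"spin": 0},{"xyz": [0,0,0],"spin": 0},{"xyz": [0,0,0],"spin": 0},{"xyz": [0,0,0],"spin": 0},{"xyz": [0,0,0],"spin": 0}])

```text
time: 23.05
tool_pos: [552.8, -31.1, 9.9]
tcp_rot: [-3.142, 0.0, -2.874]
contact_force: [0.6, 2.1, -1.5]
grip_width: 19.8
finger_force: 30.0
```

Request:
jog_arm(targets=[{"xyz": [0,0,0],"spin": 0},{"xyz": [0,0,0],"spin": 0},{"xyz": [0,0,0],"spin": 0},{"xyz": [0,0,-0.1],"spin": 0},{"xyz": [0,0,-0.3],"spin": 0},{"xyz": [0,0,-0.4],"spin": 0},{"xyz": [0,0,-0.4],"spin": 0},{"xyz": [0,0,0],"spin": 0},{"xyz": [0,0,0],"spin": 0},{"xyz": [0,0,0],"spin": 0}], gripper=45)

```text
time: 24.3
tool_pos: [552.1, -31.0, 104.8]
tcp_rot: [3.141, -0.002, -2.874]
contact_force: [0.2, 0.6, -0.7]
grip_width: 41.4
finger_force: 0.0
```

Run:
```python
from plan import *
h=lambda a:np.array([np.cos(a),np.sin(a)])
o=bot.get_obs();p=o['tool_pos'];y=o['tcp_rot'][2];print(p,y,o['time'])
M=np.array([537,21.5]);ty=1.838
t=M-102*h(ty)
plan([(*t,90,ty,16),(*t,12,ty,6)])
```

```text
[552.0880866  -30.95720738 104.80324697] -2.874431514846413 24.3
call 10
{"xyz":[0.001, -0.037, 0.012],"spin":0.98},{"xyz":[-0.003, -0.037, 0.012],"spin":0.98},{"xyz":[-0.007, -0.036, 0.012],"spin":0.98},{"xyz":[-0.01, -0.036, 0.011],"spin":0.98},{"xyz":[-0.014, -0.034, 0.012],"spin":0.98},{"xyz":[-0.017, -0.033, 0.011],"spin":0.98},{"xyz":[-0.02, -0.031, 0.012],"spin":0.98},{"xyz":[-0.023, -0.029, 0.011],"spin":0.98},{"xyz":[-0.026, -0.027, 0.012],"spin":0.98},{"xyz":[-0.028, -0.024, 0.011],"spin":0.98}
call 10
{"xyz":[-0.031, -0.021, 0.012],"spin":0.98},{"xyz":[-0.032, -0.018, 0.011],"spin":0.99},{"xyz":[-0.034, -0.015, 0.012],"spin":0.98},{"xyz":[-0.035, -0.011, 0.011],"spin":0.99},{"xyz":[-0.036, -0.008, 0.012],"spin":0.98},{"xyz":[-0.037, -0.004, 0.011],"spin":0.99},{"xyz":[-0.0, 0.0, 0.163],"spin":-0.0},{"xyz":[-0.0, 0.0, 0.162],"spin":-0.0},{"xyz":[-0.0, 0.0, 0.163],"spin":-0.0},{"xyz":[-0.0, 0.0, 0.162],"spin":-0.0}
call 2
{"xyz":[-0.0, 0.0, 0.163],"spin":-0.0},{"xyz":[-0.0, 0.0, 0.162],"spin":-0.0}
end [563.9 -76.9  12. ] -4.445
```

Request:
jog_arm(targets=[{"xyz": [0,-0.04,0.01],"spin": 0.98},{"xyz": [0,-0.04,0.01],"spin": 0.98},{"xyz": [-0.01,-0.04,0.01],"spin": 0.98},{"xyz": [-0.01,-0.04,0.01],"spin": 0.98},{"xyz": [-0.01,-0.03,0.01],"spin": 0.98},{"xyz": [-0.02,-0.03,0.01],"spin": 0.98},{"xyz": [-0.02,-0.03,0.01],"spin": 0.98},{"xyz": [-0.02,-0.03,0.01],"spin": 0.98},{"xyz": [-0.03,-0.03,0.01],"spin": 0.98},{"xyz": [-0.03,-0.02,0.01],"spin": 0.98}], gripper=54)

```text
time: 25.55
tool_pos: [560.1, -60.5, 96.8]
tcp_rot: [-3.141, -0.002, 2.425]
contact_force: [0.2, -0.2, -0.0]
grip_width: 49.5
finger_force: 0.0
```

Request:
jog_arm(targets=[{"xyz": [-0.03,-0.02,0.01],"spin": 0.98},{"xyz": [-0.03,-0.02,0.01],"spin": 0.98},{"xyz": [-0.03,-0.02,0.01],"spin": 0.98},{"xyz": [-0.04,-0.01,0.01],"spin": 0.98},{"xyz": [-0.04,-0.01,0.01],"spin": 0.98},{"xyz": [-0.04,0,0.01],"spin": 1},{"xyz": [0,0,0],"spin": 0},{"xyz": [0,0,0],"spin": 0},{"xyz": [0,0,0],"spin": 0},{"xyz": [0,0,0],"spin": 0}])

```text
time: 26.8
tool_pos: [565.0, -78.2, 93.1]
tcp_rot: [-3.142, 0.0, 1.839]
contact_force: [-0.1, -0.0, -0.0]
grip_width: 49.4
finger_force: 0.0
```

Run:
```python
from plan import *
h=lambda a:np.array([np.cos(a),np.sin(a)])
o=bot.get_obs();p=o['tool_pos'];y=o['tcp_rot'][2];print(p,y,o['time'])
M=np.array([537,21.5]);ty=1.838
t=M-102*h(ty);print('x',(p[:2]-M)@h(ty),(p[:2]-M)@h(ty+np.pi/2))
plan([(*t,p[2],ty,1),(*t,12,ty,6)])
w=bot.capture('wrist');s=bot.capture('scene');a=bot.capture('top');cv2.imwrite('pics/w5.png',w);cv2.imwrite('pics/scene5.png',s)
cv2.imwrite('pics/v5.png',np.hstack([cv2.resize(w,(400,300)),cv2.resize(s[80:260,150:390],(400,300))]))
```

```text
[565.00730582 -78.19219509  93.08894839] 1.839481676479064 26.8
x -103.54933732802729 -0.6911439252025176
call 7
{"xyz":[0.019, -0.009, -0.0],"spin":0.01},{"xyz":[0.0, 0.0, 0.169],"spin":0.0},{"xyz":[0.0, 0.0, 0.169],"spin":0.0},{"xyz":[0.0, 0.0, 0.169],"spin":0.0},{"xyz":[0.0, 0.0, 0.169],"spin":0.0},{"xyz":[0.0, 0.0, 0.169],"spin":0.0},{"xyz":[0.0, 0.0, 0.169],"spin":0.0}
end [563.9 -76.9  12. ] 1.838
```

View pics/v5.png

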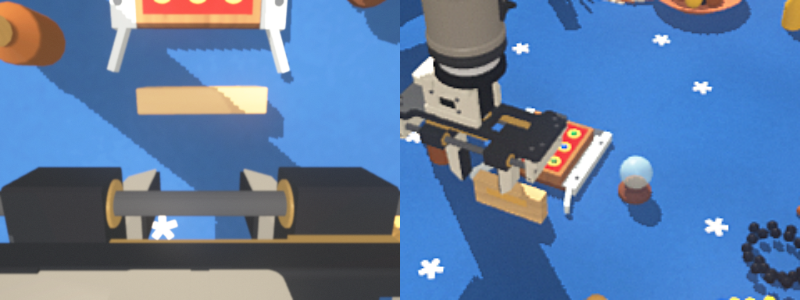

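The left half shows the board standing square in front of the mouth, with its top edge running from (136,88) to (268,86). The wing tips are at (115,70) and (283,70). The right half shows it upright, with the bystanders in place.

Run:
```python
from plan import *
h=lambda a:np.array([np.cos(a),np.sin(a)])
c=bot.get_calibration('wrist');M=np.array([537,21.5]);ty=1.838
im=cv2.imread('pics/w5.png')
def tr(px,z):
    r=onz(c,np.array(px)*1.28,z)-M;return np.c_[r@h(ty),r@h(ty+np.pi/2)].round(1).tolist()
print('board',tr([(136,88),(268,86),(267,113),(138,114)],44.))
print('wingtips',tr([(112,70),(285,70)],14.5),'tray',tr([(137,23),(260,22)],26.))
```

```text
board [[-45.0, 46.8], [-43.4, -53.0], [-63.8, -53.5], [-64.7, 46.3]]
wingtips [[-31.1, 73.1], [-31.0, -73.9]] tray [[3.7, 47.3], [4.6, -48.2]]
```

Request:
jog_arm(targets=[{"xyz": [0,0,0.17],"spin": 0},{"xyz": [0,0,0.17],"spin": 0},{"xyz": [0,0,0.17],"spin": 0},{"xyz": [0,0,0.17],"spin": 0},{"xyz": [0,0,0.17],"spin": 0},{"xyz": [0,0,0.17],"spin": 0},{"xyz": [0.08,0,0],"spin": 0},{"xyz": [0.08,0,0],"spin": 0},{"xyz": [0.08,0,0],"spin": 0},{"xyz": [0.08,0,0],"spin": 0}])

```text
time: 28.2
tool_pos: [558.4, -53.1, 12.0]
tcp_rot: [3.141, 0.001, 1.839]
contact_force: [0.4, 0.4, -0.3]
grip_width: 49.6
finger_force: 0.0
```

Request:
jog_arm(targets=[{"xyz": [0.055,0,0],"spin": 0},{"xyz": [0.055,-0.003,0],"spin": 0},{"xyz": [0.055,-0.004,0],"spin": 0},{"xyz": [0.055,-0.004,0],"spin": 0},{"xyz": [0.055,-0.004,0],"spin": 0},{"xyz": [0.055,-0.004,0],"spin": 0},{"xyz": [0.055,-0.004,0],"spin": 0},{"xyz": [0.055,-0.004,0],"spin": 0},{"xyz": [0.055,-0.004,0],"spin": 0},{"xyz": [0.02,0,0],"spin": 0}])

```text
time: 29.45
tool_pos: [544.8, -14.2, 11.5]
tcp_rot: [-3.141, -0.0, 1.839]
contact_force: [0.1, -1.8, 0.7]
grip_width: 49.2
finger_force: 0.7
```

Run:
```python
from plan import *
h=lambda a:np.array([np.cos(a),np.sin(a)])
o=bot.get_obs();p=o['tool_pos'];M=np.array([537,21.5]);ty=1.838
print(p,o['tcp_rot'],o['contact_force'],'x',(p[:2]-M)@h(ty),(p[:2]-M)@h(ty+np.pi/2))
```

```text
[544.78030863 -14.20433496  11.47522426] [-3.14136832e+00 -2.88249456e-05  1.83909386e+00] [ 0.13273441 -1.77132079  0.68039496] x -36.491571803816164 1.9229988244062701
```

Need about 9 mm more, going slowly.

Request:
jog_arm(targets=[{"xyz": [0.015,0,0],"spin": 0},{"xyz": [0.015,0,0],"spin": 0},{"xyz": [0.015,0,0],"spin": 0},{"xyz": [0.015,0,0],"spin": 0},{"xyz": [0.015,0,0],"spin": 0},{"xyz": [0.015,0,0],"spin": 0},{"xyz": [0.015,0,0],"spin": 0},{"xyz": [0.01,0,0],"spin": 0},{"xyz": [0,0,0],"spin": 0},{"xyz": [0,0,0],"spin": 0}])

```text
time: 30.7
tool_pos: [542.4, -5.5, 11.4]
tcp_rot: [-3.141, -0.0, 1.839]
contact_force: [0.1, -0.7, 0.8]
grip_width: 49.7
finger_force: 0.0
```

Request:
jog_arm(targets=[{"xyz": [0.01,0,0],"spin": 0},{"xyz": [0.01,0,0],"spin": 0},{"xyz": [0.01,0,0],"spin": 0},{"xyz": [0,0,0],"spin": 0},{"xyz": [0,0,0],"spin": 0},{"xyz": [0,0,0],"spin": 0},{"xyz": [0,0,0],"spin": 0},{"xyz": [0,0,0],"spin": 0},{"xyz": [0,0,0],"spin": 0},{"xyz": [0,0,0],"spin": 0}])

```text
time: 31.95
tool_pos: [542.4, -5.3, 11.6]
tcp_rot: [3.141, 0.003, 1.839]
contact_force: [1.1, -9.6, -1.4]
grip_width: 49.2
finger_force: 5.1
```

Flush contact at 9.6 N. Next I back off and look.

Request:
jog_arm(targets=[{"xyz": [-0.05,0,0],"spin": 0},{"xyz": [-0.2,0,0],"spin": 0},{"xyz": [-0.3,0,0],"spin": 0},{"xyz": [-0.3,0,0],"spin": 0},{"xyz": [0,0,-0.5],"spin": 0},{"xyz": [0,0,-0.5],"spin": 0},{"xyz": [0,0,0],"spin": 0},{"xyz": [0,0,0],"spin": 0},{"xyz": [0,0,0],"spin": 0},{"xyz": [0,0,0],"spin": 0}])

```text
time: 33.2
tool_pos: [559.4, -68.8, 90.5]
tcp_rot: [-3.14, -0.001, 1.839]
contact_force: [0.5, 0.1, 0.4]
grip_width: 49.4
finger_force: 0.0
```

Run:
```python
from plan import *
o=bot.get_obs();print(o['tool_pos'],o['time'])
w=bot.capture('wrist');s=bot.capture('scene');cv2.imwrite('pics/w6.png',w);cv2.imwrite('pics/scene6.png',s)
cv2.imwrite('pics/v6.png',np.hstack([cv2.resize(w,(400,300)),cv2.resize(s[80:260,150:390],(400,300))]))
```

```text
[559.37394195 -68.78858718  90.46272853] 33.2
```

View pics/v6.png

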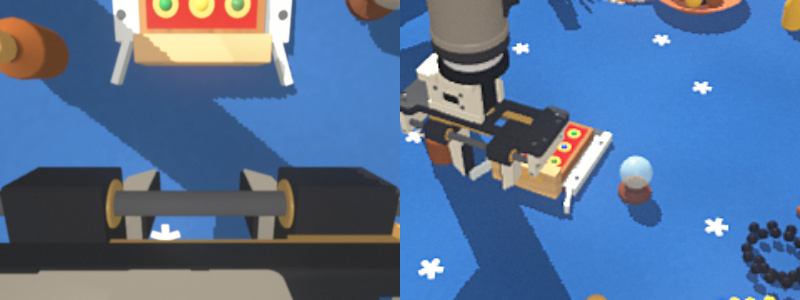

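The left half shows the board flush across the mouth, with its near top edge from (135,64) to (270,61) and the wing tips at (117,83) and (288,83). The right half shows it upright against the tray.

Run:
```python
from plan import *
h=lambda a:np.array([np.cos(a),np.sin(a)])
c=bot.get_calibration('wrist');M=np.array([537,21.5]);ty=1.838
def tr(px,z):
    r=onz(c,np.array(px)*1.28,z)-M;return np.c_[r@h(ty),r@h(ty+np.pi/2)].round(1).tolist()
print('board',tr([(135,64),(270,62),(271,36),(134,36)],44.))
print('wingtips',tr([(113,83),(292,83)],14.5),'tray',tr([(140,33),(267,33)],26.))
```

```text
board [[-17.2, 48.8], [-15.7, -50.0], [2.1, -49.5], [2.0, 48.4]]
wingtips [[-31.2, 75.3], [-31.1, -77.1]] tray [[6.7, 47.7], [6.8, -50.7]]
```

The board is centred to about 1 mm and flush. Handing in.

```bash
python3 -c "
from plant import bot
print(bot.close_job())"
```

```text
the job is handed in; nothing more can be done
None
```

The tray is home against the stop and the board stands upright, flush against its end face and centred to about 1 mm; I handed the job in at about 33 s of the 64 s limit, with the bystanders undisturbed in the pictures.

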